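# Find the empty tea tin by its weight

### The arm

A 6-joint arm with a two-finger parallel gripper is mounted at the origin on a cart in front of the work surface, level with it; the furniture and walls round the work are solid. World frame = base frame: x ahead of the robot, y to its left, z up, the work surface at z = 0. Lengths are in m, angles in rad, forces in N, time in s.
With the tool pointing down it reaches from about 0.275 to 0.875 m from the base axis. Payload 12.5 kg.
Tool frame: the origin (TCP) lies on the centre line of the jaws, within the pads' length; the fingertips stand r.finger_overhang ahead of it and the grasp point (between the pads) lies 3 mm ahead of it (r.finger_overhang is the distance from the TCP to the fingertips, in m); z points along the fingers, y is the line along which they close (so a half turn about z gives the same grasp; the last joint's range is limited). The gripper opens to 85 mm and grips with 20 to 120 N. Pads are 22 mm wide; open, the fingers measure 114 mm over their backs; the gripper's body (76 mm by 85 mm) begins 54 mm behind the grasp point. The pads swing forward as they close: fully open they stand 13 mm farther back than shut.
Start: joints at [1.245, 0.351, 1.652, -0, 1.139, -0.085], TCP at [0.131, 0.534, 0.253] pointing down, gripper open.
Joint ranges: [-2.75, 2.75], [-0.79, 2.1], [0.01, 2.65], [-1.57, 4.71], [0.07, 3.14], [-2.87, 2.87]. Speed limits (rad/s): [2.22, 2.22, 2.79, 3.14, 3.14, 3.14].

### API

Orientations are given as a unit quaternion [x, y, z, w].
In Python, from cell import r, optics gives the robot as it stands. The module is installed in compiled form; this text tells all that it offers. Calls block until the motion is done:
- r.move_to(position, orientation): joint-space move of the TCP to a pose.
- r.move_linear(position, rot=None, vel=0.15): straight line of the TCP; rot=None keeps the orientation; vel is the mean speed in m/s.
- r.set_joints(angles): joint-space move.
- r.set_gripper(opening, squeeze=None): opening from 0.0 (shut) to 1.0 (fully open); squeeze is the grip in N (None keeps the last); returns when the fingers have stopped.
- r.sleep(seconds).
- r.inverse_kinematics(position, orientation): joint angles nearest the present ones, or None.
- optics.get_image(name): name is "side" or "top" or "wrist"; returns a dict with "pixels" (480x640x3 uint8, red, green, blue), "depth" (480x640 float32, m along the optical axis (not along the pixel's ray), 0 where there is no reading), "fx", "fy", "cx", "cy" (pixels), "camera_from_world" (4x4, takes a point from world to camera coordinates); the wrist camera has in their place "mount" (4x4, takes a point from camera to tool coordinates, whose origin is the TCP and whose axes are the flange's). Camera axes: x right, y down, z forward; pixel columns grow to the right and rows downward; lengths in m; the calibration is good to about 2 mm. A picture is of the moment at which its call begins: read the wrist's pose just before it.
A pose or a line that the arm cannot do raises r.PlanningError and nothing moves.
- r.hand_in(): hands the job in; it is judged then, once.
Readings, each from a call of its own:
- r.current_t(): time.
- r.current_q(): joint angles.
- r.current_qvel(): joint speeds.
- r.current_effort(): joint torques, N m.
- r.current_tool_pos(): TCP position.
- r.current_ee_rot(): TCP orientation.
- r.current_contact_force(): force on the tool from outside, world axes, zero at the start.
- r.current_torque(): the same for the moment, N m.
- r.current_opening(): opening from 0.0 (shut) to 1.0 (fully open).
- r.current_finger_force(): force on a finger pad.
Only numpy, scipy, OpenCV 4.12 (cv2) and the standard library are available. Lean on these libraries where they do the work, as an engineer would, in place of code of your own. Each camera call takes 0.05 s, during which the arm holds its last target. There are 200 camera calls.

### The job

Three green tins that look alike lean in the sloped wooden rack, and one of them is empty: find out which by lifting them a little out of their pockets to feel their weight. Stand the empty one upright in the middle of the white tray on the draining board, to be washed, and leave the two full ones fully home in the rack, each in a pocket. Do not drop any tin, and leave the blue and white mug, the spice jar and the flat tin that stand about where they are.

Things in the scene. Friction and masses are not known exactly. Their poses are not given: they have to be found in the camera images.
- tin_1: One of three look-alike green tins with tight, fixed lids: 115 mm tall with the knob; lid rim 70 mm wide, 77 to 102 mm above the underside; body 68 mm; knob 20 mm. One of the three is empty, about 0.12 kg, the others full, about 0.45 kg (each up to 15 percent off). At the start each leans in a rack pocket. Origin: centre of the underside; z along the tin towards the lid.
- tin_2: One of three look-alike green tins with tight, fixed lids: 115 mm tall with the knob; lid rim 70 mm wide, 77 to 102 mm above the underside; body 68 mm; knob 20 mm. One of the three is empty, about 0.12 kg, the others full, about 0.45 kg (each up to 15 percent off). At the start each leans in a rack pocket. Origin: centre of the underside; z along the tin towards the lid.
- tin_3: One of three look-alike green tins with tight, fixed lids: 115 mm tall with the knob; lid rim 70 mm wide, 77 to 102 mm above the underside; body 68 mm; knob 20 mm. One of the three is empty, about 0.12 kg, the others full, about 0.45 kg (each up to 15 percent off). At the start each leans in a rack pocket. Origin: centre of the underside; z along the tin towards the lid.
- rack: Pale wooden rack on a base board 125 mm deep and 310 mm wide, fixed, with three square pockets in a row along its y. Origin: underside, below the middle pocket's floor centre (36 mm up); z up. Pockets and tins lean 30 degrees from vertical towards its -x, roughly towards the robot. Gap between neighbouring tins: 35 mm.
- pocket_1 (a point): Centre of the floor of the rack's +y end pocket; where the underside's centre of a tin sits when it is fully home (to within 5 mm). All pockets are 76 mm square inside, 52 mm deep along their axis, 105 mm apart along the rack's y; their axis leans 30 degrees from vertical towards the rack's -x. Gripped from its sides a full tin swings in the fingers; gripped front and back it keeps its lean.
- pocket_2 (a point): Centre of the floor of the rack's middle pocket; where the underside's centre of a tin sits when it is fully home (to within 5 mm). All pockets are 76 mm square inside, 52 mm deep along their axis, 105 mm apart along the rack's y; their axis leans 30 degrees from vertical towards the rack's -x. Gripped from its sides a full tin swings in the fingers; gripped front and back it keeps its lean.
- pocket_3 (a point): Centre of the floor of the rack's -y end pocket; where the underside's centre of a tin sits when it is fully home (to within 5 mm). All pockets are 76 mm square inside, 52 mm deep along their axis, 105 mm apart along the rack's y; their axis leans 30 degrees from vertical towards the rack's -x. Gripped from its sides a full tin swings in the fingers; gripped front and back it keeps its lean.
- tray: White square open tray on four rubber feet on the draining board, fixed, 170 x 170 mm outside. Origin: centre, at the underside of the feet; x and y along its sides, z up. Its inner floor is 12 mm and its rim 23 mm above the origin; walls 5 mm. Beyond it the tap's arched spout, 0.39 m high, stands close beside where the gripper may start: draw back before turning.
- mug: Bystander: blue and white mug, 92 mm tall, 78 mm across, 112 mm with its handle. Origin: centre of the underside.
- spice_jar: Bystander: glass spice jar with red-brown spice and black cap, 45 mm across, 108 mm tall. Origin: centre of the underside.
- tuna: Bystander: flat dark blue food tin, 76 mm across, 58 mm tall. Origin: centre of the underside.

How it is judged:
On the way:
1. a tin has been lifted out of its pocket in the fingers (((height (world z) of tin_1 above 0.065 m and contact force between tin_1 and the fingers above 0.5 N) or (height (world z) of tin_2 above 0.065 m and contact force between tin_2 and the fingers above 0.5 N) or (height (world z) of tin_3 above 0.065 m and contact force between tin_3 and the fingers above 0.5 N))), for 0.2 s.
At the end, for the whole second after the job is handed in: The empty tin (0.4 to 2.5 N on the tray) stands at rest on the tray's floor, upright within 3 degrees, its centre within 50 mm of the tray's along each side; each full tin rests fully home in a pocket (underside's centre within 12 mm of the pocket floor's, leaning as the pocket does) ((((x of tin_1 in the frame of tray between -0.05 and 0.05 m and y of tin_1 in the frame of tray between -0.05 and 0.05 m and z of tin_1 in the frame of tray below 0.018 m and angle between tin_1's own z axis and vertical below 0.06 rad and linear speed of tin_1 below 0.02 m/s and contact force between tin_1 and tray between 0.4 and 2.5 N) and ((distance between tin_2 and pocket_1 below 0.012 m or distance between tin_2 and pocket_2 below 0.012 m or distance between tin_2 and pocket_3 below 0.012 m) and angle between tin_2's own z axis and vertical between 0.4 and 0.65 rad and linear speed of tin_2 below 0.02 m/s) and ((distance between tin_3 and pocket_1 below 0.012 m or distance between tin_3 and pocket_2 below 0.012 m or distance between tin_3 and pocket_3 below 0.012 m) and angle between tin_3's own z axis and vertical between 0.4 and 0.65 rad and linear speed of tin_3 below 0.02 m/s)) or ((x of tin_2 in the frame of tray between -0.05 and 0.05 m and y of tin_2 in the frame of tray between -0.05 and 0.05 m and z of tin_2 in the frame of tray below 0.018 m and angle between tin_2's own z axis and vertical below 0.06 rad and linear speed of tin_2 below 0.02 m/s and contact force between tin_2 and tray between 0.4 and 2.5 N) and ((distance between tin_1 and pocket_1 below 0.012 m or distance between tin_1 and pocket_2 below 0.012 m or distance between tin_1 and pocket_3 below 0.012 m) and angle between tin_1's own z axis and vertical between 0.4 and 0.65 rad and linear speed of tin_1 below 0.02 m/s) and ((distance between tin_3 and pocket_1 below 0.012 m or distance between tin_3 and pocket_2 below 0.012 m or distance between tin_3 and pocket_3 below 0.012 m) and angle between tin_3's own z axis and vertical between 0.4 and 0.65 rad and linear speed of tin_3 below 0.02 m/s)) or ((x of tin_3 in the frame of tray between -0.05 and 0.05 m and y of tin_3 in the frame of tray between -0.05 and 0.05 m and z of tin_3 in the frame of tray below 0.018 m and angle between tin_3's own z axis and vertical below 0.06 rad and linear speed of tin_3 below 0.02 m/s and contact force between tin_3 and tray between 0.4 and 2.5 N) and ((distance between tin_1 and pocket_1 below 0.012 m or distance between tin_1 and pocket_2 below 0.012 m or distance between tin_1 and pocket_3 below 0.012 m) and angle between tin_1's own z axis and vertical between 0.4 and 0.65 rad and linear speed of tin_1 below 0.02 m/s) and ((distance between tin_2 and pocket_1 below 0.012 m or distance between tin_2 and pocket_2 below 0.012 m or distance between tin_2 and pocket_3 below 0.012 m) and angle between tin_2's own z axis and vertical between 0.4 and 0.65 rad and linear speed of tin_2 below 0.02 m/s)))); the robot touches nothing.
It fails at once if a tin is let fall (touched by nothing, with its underside's centre more than 75 mm above the worktop) ((height (world z) of tin_1 above 0.075 m and contact force between tin_1 and anything else below 0.01 N) or (height (world z) of tin_2 above 0.075 m and contact force between tin_2 and anything else below 0.01 N) or (height (world z) of tin_3 above 0.075 m and contact force between tin_3 and anything else below 0.01 N)).
It fails at once if the mug is moved more than 30 mm or knocked over (distance of mug from where it was at the start of the episode above 0.03 m or angle between mug's own z axis and vertical above 0.3 rad).
It fails at once if the spice jar is moved more than 30 mm or knocked over (distance of spice_jar from where it was at the start of the episode above 0.03 m or angle between spice_jar's own z axis and vertical above 0.3 rad).
It fails at once if the flat tin is moved more than 30 mm or knocked over (distance of tuna from where it was at the start of the episode above 0.03 m or angle between tuna's own z axis and vertical above 0.3 rad).
It also fails if it takes over 67 s, if anything falls off the work surface, if the arm or the gripper's body presses on something with over 40 N, if the wrist force passes 120 N, or if a joint passes its speed limit or range.

## Working session

There is one attempt and no reset: what is moved stays moved. The work goes in short steps, each a Python script; the robot and the scene stay as the last script left them, time stands still between calls to the robot, and variables do not carry over. Pictures are saved under pics/ and viewed, at most 10 in all, crops included, and the job is handed in when it is done.

```bash
mkdir -p pics
python3 - <<'E'
from cell import r, optics
import cv2,numpy as np
for n in("top","side"):
    d=optics.get_image(n); np.savez(f"{n}.npz",**d)
    cv2.imwrite(f"pics/{n}0.png",d["pixels"][:,:,::-1])
    print(n,d["fx"],d["cx"],d["cy"]);print(np.round(np.linalg.inv(d["camera_from_world"]),3))
print(r.finger_overhang,r.current_t(),r.current_ee_rot())
E
```

```text
top 438.30064983540166 313.5307995192825 247.63882964067764
[[-3.000e-02 -9.790e-01  2.010e-01  3.260e-01]
 [-1.000e+00  3.000e-02 -1.000e-03 -1.400e-02]
 [-6.000e-03 -2.010e-01 -9.800e-01  1.108e+00]
 [ 0.000e+00  0.000e+00  0.000e+00  1.000e+00]]
side 568.9024306671396 316.9131187937298 241.5843857681081
[[-0.994 -0.068  0.087  0.416]
 [-0.108  0.44  -0.891  1.16 ]
 [ 0.023 -0.895 -0.445  0.641]
 [ 0.     0.     0.     1.   ]]
0.022 0.1 [ 1.20089168e-01  9.92762973e-01 -5.07204769e-04 -1.20472881e-04]
```

View pics/top0.png

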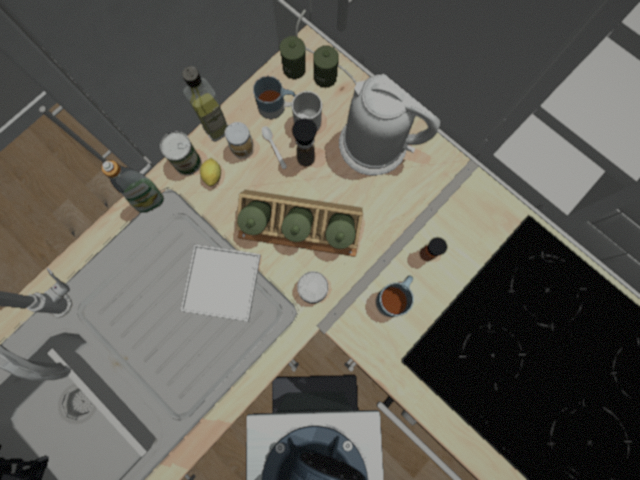

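View pics/side0.png

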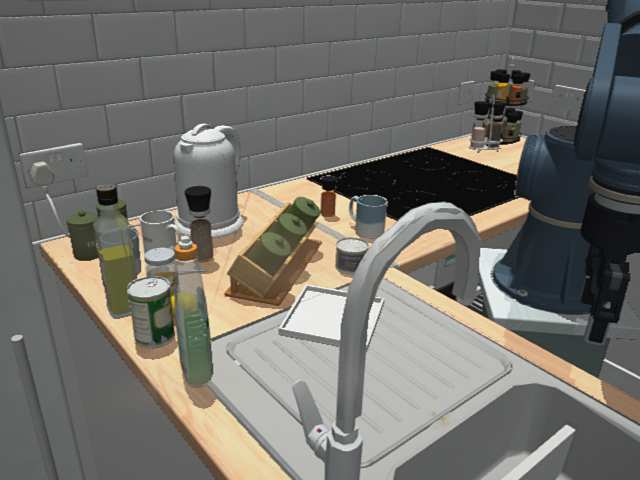

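The top view shows the tins at about (252,217), (297,224) and (341,230) in the rack. The tray is around (221,283), tuna (312,287), mug (394,299) and jar (432,249). Next I localise them from depth.

```bash
cat > h.py <<'E'
import numpy as np,cv2
from scipy.spatial.transform import Rotation as R
def cloud(d,T=None):
    z=d["depth"].astype(float);v,u=np.mgrid[:480,:640]
    P=np.stack([(u-d["cx"])/d["fx"]*z,(v-d["cy"])/d["fy"]*z,z],-1)
    T=np.linalg.inv(d["camera_from_world"]) if T is None else T
    W=P@T[:3,:3].T+T[:3,3]; W[z==0]=np.nan
    return W
E
python3 - <<'E'
from h import *
C={n:(lambda d:(cloud(d),d["pixels"].astype(int)))(np.load(n+".npz")) for n in("top","side")}
W,px=C["top"]
np.set_printoptions(precision=4,suppress=True)
for u,v in[(252,217),(297,224),(341,230),(221,283),(312,287),(394,299),(432,249)]:print((u,v),W[v,u],px[v,u])
# tray: white pixels, region
m=(px.min(-1)>140)&(W[...,2]>-.01)&(W[...,2]<.05);m[:, :170]=0;m[:,275:]=0;m[:235]=0;m[335:]=0
pts=W[m];print("tray",len(pts),cv2.minAreaRect(pts[:,:2].astype(np.float32)),np.nanpercentile(pts[:,2],[5,50,95]))
# tins
for n in C:
    W,px=C[n];g=(px[...,1]>px[...,0]+4)&(px[...,1]>px[...,2]+8)&(W[...,2]>.09)&(W[...,2]<.2)&(W[...,0]>.35)&(W[...,0]<.7)&(abs(W[...,1])<.35)
    k,l,s,c=cv2.connectedComponentsWithStats(g.astype(np.uint8))
    for i in range(1,k):
        if s[i,4]>60:
            q=W[l==i];print(n,s[i,4],c[i],q.mean(0),"zmax",q[q[:,2].argsort()[-5:]].mean(0))
# spout
W,_=C["top"];m=(W[...,2]>.2)&(W[...,2]<.45)&(W[...,1]>.3)&(W[...,0]<.7);q=W[m];print("spout",q.min(0),q.max(0))
W,_=C["side"];m=(W[...,2]>.15)&(W[...,2]<.45)&(W[...,1]>.3)&(W[...,0]>.2)&(W[...,0]<.5);q=W[m];print("spoutside",np.percentile(q,[1,99],0))
E
```

```text
(252, 217) [0.6046 0.1261 0.1247] [85 95 72]
(297, 224) [0.5844 0.0218 0.1254] [86 96 72]
(341, 230) [ 0.566  -0.0792  0.1289] [86 94 71]
(221, 283) [0.4663 0.2193 0.0173] [172 172 170]
(312, 287) [ 0.445  -0.0083  0.0556] [173 173 171]
(394, 299) [ 0.4127 -0.2088  0.0264] [104  55  26]
(432, 249) [ 0.5198 -0.2909  0.1048] [34 33 36]
tray 4989 ((0.47854360938072205, 0.19018444418907166), (0.25058621168136597, 0.21509386599063873), 75.9087905883789) [0.     0.0114 0.0222]
top 743 [253.1332 217.8977] [0.6037 0.1241 0.1199] zmax [0.6127 0.1275 0.1372]
top 731 [296.6293 224.7059] [0.584  0.0228 0.1204] zmax [0.5847 0.0185 0.1367]
top 739 [340.3369 231.5792] [ 0.5644 -0.078   0.1206] zmax [ 0.5698 -0.0789  0.1367]
side 859 [298.0047 215.1129] [ 0.5742 -0.0165  0.1177] zmax [ 0.5801 -0.0122  0.1344]
side 300 [271.8233 241.93  ] [0.6068 0.1399 0.1235] zmax [0.6011 0.1344 0.1337]
spout [0.1025 0.3876 0.2003] [0.6999 0.6229 0.3748]
spoutside [[0.2698 0.4847 0.1552]
 [0.4379 0.6409 0.3906]]
```

Run:
```python
from h import *
from scipy.optimize import least_squares
np.set_printoptions(precision=4,suppress=True)
C={n:(lambda d:(cloud(d),d["pixels"].astype(int)))(np.load(n+".npz")) for n in("top","side")}
def cyl(p,rad,a,b):
    q=np.stack([np.hypot(p[:,0],p[:,1])-rad,np.abs(p[:,2]-(a+b)/2)-(b-a)/2],-1)
    return np.hypot(*np.maximum(q,0).T)+np.minimum(q.max(1),0)
def sdf(p):return np.min([cyl(p,.034,0,.1),cyl(p,.035,.077,.102),cyl(p,.01,.1,.115)],0)
P={}
for n in C:
    W,px=C[n];g=(px[...,1]>px[...,0]+4)&(px[...,1]>px[...,2]+8)&(W[...,2]>.07)&(W[...,2]<.2)&(W[...,0]>.35)&(W[...,0]<.7)&(abs(W[...,1])<.2)
    P[n]=W[g]
def f(x,Q):
    Rz=R.from_euler('z',x[3]);A=Rz*R.from_euler('y',-np.pi/6)
    ds=[sdf((Q-(np.array([x[0],x[1],x[2]])+Rz.apply([0,k*.105,0])))@A.as_matrix()) for k in(1,0,-1)]
    return np.array(ds)[np.abs(ds).argmin(0),np.arange(len(Q))]
for Q in(P["top"],P["side"],np.vstack(list(P.values()))):
    s=least_squares(f,[.64,.01,.036,-.19],args=(Q,),loss="soft_l1",f_scale=.002);print(s.x,np.degrees(s.x[3]),"med res",np.median(abs(s.fun)))
for n in C:
    W,px=C[n];sp=px.max(-1)-px.min(-1)
    m=(sp<25)&(px.min(-1)>110)&(W[...,2]>.006)&(W[...,2]<.035)&(W[...,0]>.34)&(W[...,0]<.62)&(W[...,1]>.08)&(W[...,1]<.36)
    k,l,s,c=cv2.connectedComponentsWithStats(m.astype(np.uint8));i=1+s[1:,4].argmax();q=W[l==i]
    print(n,s[i],cv2.minAreaRect(q[:,:2].astype(np.float32)),np.percentile(q[:,2],[5,30,50,70,95]))
```

```text
[ 0.6265  0.0169  0.0314 -0.1912] -10.953815130443587 med res 0.001076922783952692
[ 0.6288  0.0175  0.0305 -0.192 ] -10.999907292743385 med res 0.0013368041856662155
[ 0.6272  0.0174  0.031  -0.191 ] -10.945409395341958 med res 0.0012698476948675291
top [ 180  226   97   96 4832] ((0.488533616065979, 0.1880074441432953), (0.23102204501628876, 0.21931003034114838), 79.6922378540039) [0.0079 0.0105 0.0118 0.0132 0.0225]
side [ 272  285   75   61 2815] ((0.5090951919555664, 0.21578139066696167), (0.1771649420261383, 0.14179950952529907), 79.9590835571289) [0.0084 0.0101 0.0108 0.0121 0.0212]
```

Run:
```python
from h import *
from cell import r
np.set_printoptions(precision=4,suppress=True)
d=np.load("top.npz");px=d["pixels"].astype(int)
m=(px.min(-1)>150)&(px.max(-1)-px.min(-1)<25);m[:,:165]=0;m[:,280:]=0;m[:230]=0;m[340:]=0
m=cv2.morphologyEx(m.astype(np.uint8),cv2.MORPH_OPEN,np.ones((7,7)))
k,l,s,c=cv2.connectedComponentsWithStats(m);i=1+s[1:,4].argmax()
cn,_=cv2.findContours((l==i).astype(np.uint8),0,1);rect=cv2.minAreaRect(cn[0]);b=cv2.boxPoints(rect);print(rect,b)
T=np.linalg.inv(d["camera_from_world"])
def ray(u,v,z):
    w=T[:3,:3]@[(u-d["cx"])/d["fx"],(v-d["cy"])/d["fy"],1];return T[:3,3]+w*(z-T[2,3])/w[2]
B=np.array([ray(u,v,.023) for u,v in b]);print(B,"centre",B.mean(0),np.linalg.norm(np.diff(B,axis=0),axis=1))
# poses
yaw=-.191;A=R.from_euler('z',yaw)*R.from_euler('y',-np.pi/6);a=A.apply([0,0,1])
for sgn in(1,-1):
    Rt=R.from_matrix(np.c_[np.cross(sgn*A.apply([1,0,0]),-a),sgn*A.apply([1,0,0]),-a])
    for k in(1,0,-1):
        o=np.array([.627,.017,.033])+R.from_euler('z',yaw).apply([0,k*.105,0])
        for h in(.085,.2,.25):print(sgn,k,h,r.inverse_kinematics(o+a*h,Rt.as_quat()))
```

```text
((221.2159881591797, 283.8119812011719), (64.39876556396484, 66.09818267822266), 10.30484676361084) [[183.624 310.568]
 [195.448 245.536]
 [258.808 257.056]
 [246.984 322.088]]
[[0.4002 0.3092 0.023 ]
 [0.563  0.2841 0.023 ]
 [0.5284 0.1236 0.023 ]
 [0.3676 0.1533 0.023 ]] centre [0.4648 0.2176 0.023 ] [0.1647 0.1642 0.1635]
1 1 0.085 [ 0.2102  0.5444  1.8874 -0.7367  0.2949  1.0668]
1 1 0.2 [ 0.2595  0.2977  1.9565 -0.5121  0.4604  0.8631]
1 1 0.25 [ 0.2845  0.1942  1.9654 -0.4504  0.5536  0.8097]
1 0 0.085 [ 0.0035  0.4925  1.9904 -0.597   0.1727  0.759 ]
1 0 0.2 [ 0.0306  0.2215  2.0635 -0.3171  0.3601  0.4906]
1 0 0.25 [ 0.0447  0.1056  2.073  -0.2633  0.4654  0.4415]
1 -1 0.085 [-0.2262  0.4684  2.0378  0.1564  0.1133 -0.1859]
1 -1 0.2 [-0.2314  0.1839  2.1133  0.064   0.3217 -0.0957]
1 -1 0.25 [-0.2342  0.0609  2.1231  0.0513  0.4349 -0.084 ]
-1 1 0.085 [ 0.2102  0.5444  1.8874 -0.7367  0.2949 -2.0748]
-1 1 0.2 [ 0.2595  0.2977  1.9565 -0.5121  0.4604 -2.2785]
-1 1 0.25 [ 0.2845  0.1942  1.9654 -0.4504  0.5536 -2.3319]
-1 0 0.085 [ 0.0035  0.4925  1.9904 -0.597   0.1727 -2.3826]
-1 0 0.2 [ 0.0306  0.2215  2.0635 -0.3171  0.3601 -2.651 ]
-1 0 0.25 [ 0.0447  0.1056  2.073  -0.2633  0.4654 -2.7001]
-1 -1 0.085 None
-1 -1 0.2 None
-1 -1 0.25 None
```

```bash
cat >> h.py <<'E'
from cell import r,optics
yaw=-.191;A=R.from_euler('z',yaw)*R.from_euler('y',-np.pi/6);a=A.apply([0,0,1]);X=A.apply([1,0,0])
Rt=R.from_matrix(np.c_[np.cross(X,-a),X,-a])
O=np.array([.627,.0172,.033])
def org(k):return O+R.from_euler('z',yaw).apply([0,k*.105,0])
def pose(k,h):return org(k)+a*h
def st(s=""):print(s,round(r.current_t(),2),np.round(r.current_tool_pos(),4),"F",np.round(r.current_contact_force(),2),"M",np.round(r.current_torque(),2),"op",round(r.current_opening(),3),"ff",round(r.current_finger_force(),1),flush=True)
E
python3 - <<'E'
from h import *
st()
q0=r.current_ee_rot()
r.move_linear([.085,.35,.30],vel=.2);st("back")
q=np.array(r.current_q());q[0]=.2;r.set_joints(q);st("turned")
r.move_to(pose(0,.25),Rt.as_quat());r.set_gripper(1.0,60);st("hover")
p=np.array(r.current_tool_pos());Q=R.from_quat(r.current_ee_rot())
d=optics.get_image("wrist");np.savez("wrist.npz",p=p,Q=Q.as_quat(),**d)
cv2.imwrite("pics/w0.png",d["pixels"][:,:,::-1])
print(Q.as_quat(),Rt.as_quat(),d["mount"])
E
```

```text
0.1 [0.131  0.5339 0.2528] F [-0.77  0.68  0.55] M [-0.06 -0.03  0.01] op 1.001 ff 0.0
back 1.23 [0.0852 0.3505 0.2998] F [-0.07 -0.7  -0.58] M [ 0.   -0.02 -0.05] op 1.0 ff 0.0
turned 2.53 [0.3412 0.1172 0.2997] F [-0.81  0.55  0.28] M [-0.05  0.03  0.  ] op 0.999 ff 0.0
hover 3.52 [0.5041 0.0414 0.2501] F [-0.27 -0.7   1.54] M [0.04 0.26 0.04] op 1.001 ff 0.0
[0.74460355 0.61521839 0.16491741 0.19968508] [0.74502905 0.61477184 0.16472762 0.19962993] [[ 1.86043345e-04 -9.65170518e-01 -2.61621553e-01  6.62406853e-02]
 [ 9.99999979e-01  2.00789463e-04 -2.96333694e-05  4.51150203e-04]
 [ 8.11321057e-05 -2.61621543e-01  9.65170535e-01 -1.20710162e-01]
 [ 0.00000000e+00  0.00000000e+00  0.00000000e+00  1.00000000e+00]]
```

View pics/w0.png

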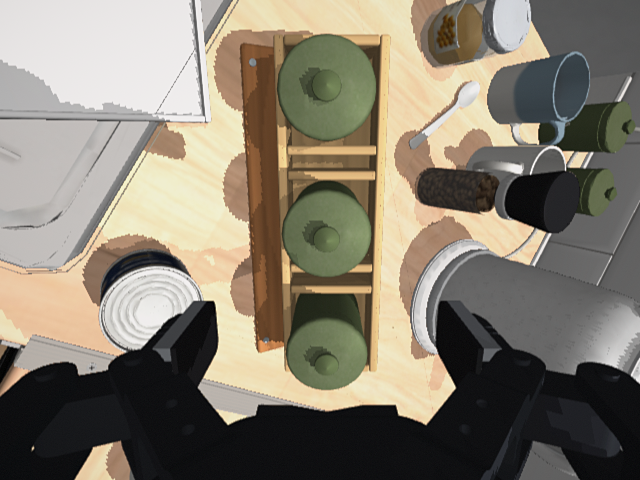

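The wrist view shows three knobs at (326,86), (326,238) and (326,364), with nothing in the fingers' way. I refit with this close cloud.

Run:
```python
from h import *
from scipy.optimize import least_squares
np.set_printoptions(precision=4,suppress=True)
d=np.load("wrist.npz");T=np.eye(4);T[:3,:3]=R.from_quat(d["Q"]).as_matrix();T[:3,3]=d["p"];W=cloud(d,T@d["mount"]);px=d["pixels"].astype(int)
def cyl(p,rad,a,b):
    q=np.stack([np.hypot(p[:,0],p[:,1])-rad,np.abs(p[:,2]-(a+b)/2)-(b-a)/2],-1)
    return np.hypot(*np.maximum(q,0).T)+np.minimum(q.max(1),0)
def sdf(p):return np.min([cyl(p,.034,0,.1),cyl(p,.035,.077,.102),cyl(p,.01,.1,.115)],0)
g=(px[...,1]>px[...,0]+4)&(px[...,1]>px[...,2]+8)&(W[...,2]>.07)&(W[...,2]<.2)&(W[...,0]>.4)&(W[...,0]<.7)&(abs(W[...,1])<.2)
g[:,:270]=0;g[:,390:]=0
k,l,s,c=cv2.connectedComponentsWithStats(g.astype(np.uint8))
for i in range(1,k):
    if s[i,4]<500:continue
    Q=W[l==i];Q=Q[np.linspace(0,len(Q)-1,3000).astype(int)]
    o0=min((org(k) for k in(1,0,-1)),key=lambda o:np.linalg.norm(o+a*.1-Q.mean(0)))
    f=lambda x:sdf((Q-x[:3])@(R.from_euler('z',yaw)*R.from_euler('xy',[x[3],-np.pi/6+x[4]])).as_matrix())
    f2=least_squares(f,[*o0,0,0],loss="soft_l1",f_scale=.002);print(c[i],s[i,4],f2.x[:3],np.degrees(f2.x[3:]),"d in tin axes",(f2.x[:3]-o0)@A.as_matrix(),np.median(abs(f2.fun)))
```

```text
[326.4428  86.8558] 8100 [0.6481 0.1215 0.0314] [-0.5309 -1.1175] d in tin axes [-0.      0.0014 -0.0019] 0.0011284927068644923
[326.5757 231.0177] 6269 [0.6287 0.0178 0.0317] [ 0.4704 -1.2679] d in tin axes [ 0.0006  0.0009 -0.0019] 0.0011400014802508684
[327.9036 344.4491] 5674 [ 0.6089 -0.085   0.0316] [ 0.6423 -0.2025] d in tin axes [ 0.0007  0.0012 -0.002 ] 0.0008623966311753772
```

```bash
cat >> h.py <<'E'
def favg(n=15):
    L=[]
    for _ in range(n): L.append(np.r_[r.current_contact_force(),r.current_torque()]);r.sleep(.02)
    return np.mean(L,0)
def weigh(k,lift=.025):
    r.move_linear(pose(k,.15),rot=Rt.as_quat(),vel=.2);r.sleep(.2);b=favg();print("base",b.round(2))
    r.move_linear(pose(k,.087),vel=.1);st("at")
    r.set_gripper(0.0,60);st("grip")
    r.move_linear(pose(k,.087+lift),vel=.08);r.sleep(.3);w=favg();st("lift");print(k,"diff",(w-b).round(2))
    return (w-b)[2]
E
python3 - <<'E'
from h import *
weigh(0)
E
```

```text
base [-0.11 -0.11 -0.09  0.03  0.23 -0.  ]
at 5.46 [0.5843 0.0255 0.1085] F [ 0.11  0.36 -0.68] M [ 0.06  0.28 -0.01] op 1.001 ff 0.0
grip 5.79 [0.5839 0.0256 0.1094] F [-11.24   1.19  12.04] M [ 0.04  0.52 -0.07] op 0.782 ff 62.2
lift 6.8 [0.5722 0.0278 0.13  ] F [ 1.54 -0.24 -1.76] M [ 0.01 -0.1   0.  ] op 0.782 ff 67.5
0 diff [ 2.4  -0.37 -1.13 -0.07 -0.38  0.02]
```

Run:
```python
from h import *
for dx in(.0,.002,.004):
    r.move_linear(pose(0,.087+.042)+X*dx,vel=.08);r.sleep(.3);w=favg()-np.array([-.11,-.11,-.09,.03,.23,0]);print(dx,w.round(2),"along a,X",(w[:3]@a).round(2),(w[:3]@X).round(2))
st()
d=optics.get_image("side");cv2.imwrite("pics/s1.png",cv2.resize(d["pixels"][120:340,180:440,::-1],None,fx=2,fy=2))
```

```text
0.0 [ 1.91 -0.3   0.03 -0.04 -0.38 -0.  ] along a,X -0.94 1.69
0.002 [ 0.26  0.22 -1.08  0.02  0.1   0.02] along a,X -1.05 -0.35
0.004 [ 0.02 -0.1  -1.23  0.03  0.09  0.01] along a,X -1.09 -0.58
 9.31 [0.5671 0.0288 0.1467] F [-0.46 -1.01 -1.49] M [ 0.03  0.33 -0.  ] op 0.784 ff 68.2
```

View pics/s1.png

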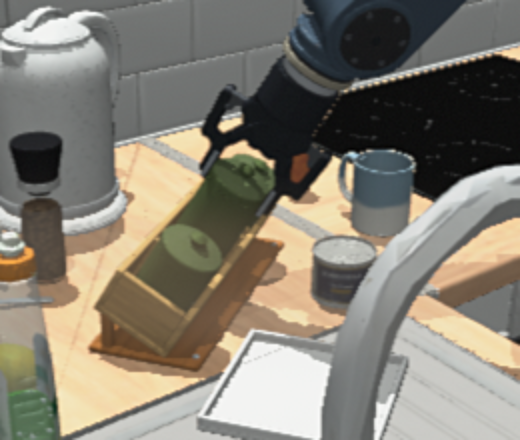

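The lifted tin weighs 1.23 N with no wall contact, so it is the empty one. The side view shows it gripped front and back, aligned, with its neighbours still home. I carry it to the tray.

Run:
```python
from h import *
Z=R.from_euler('z',yaw);x=Z.apply([1,0,0]);Ru=R.from_matrix(np.c_[np.cross(x,[0,0,-1]),x,[0,0,-1]]).as_quat()
c=np.array([.4648,.2176])
r.move_linear(pose(0,.087+.13)+X*.004,vel=.12);st("out")
r.move_linear([*c,.22],rot=Ru,vel=.12);st("over")
r.move_linear([*c,.115],vel=.1);r.sleep(.3);b=favg();print(b.round(2));z=.115
while z>.088:
    z-=.001;r.move_linear([*c,z],vel=.03);r.sleep(.05);f=favg(4)[2]-b[2]
    if f>1.5:break
print("contact z",z,f);st()
d=optics.get_image("side");cv2.imwrite("pics/s2.png",cv2.resize(d["pixels"][120:400,200:470,::-1],None,fx=2,fy=2))
```

```text
out 10.24 [0.5238 0.0371 0.2225] F [-0.02 -0.04 -0.43] M [0.01 0.37 0.03] op 0.782 ff 68.2
over 11.97 [0.4648 0.2173 0.22  ] F [-1.    0.83 -1.36] M [-0.05 -0.01  0.03] op 0.781 ff 68.2
[ 0.13  0.1  -0.97  0.   -0.    0.01]
contact z 0.09799999999999999 4.6480497561610035
 19.96 [0.4649 0.2177 0.0982] F [-1.44  0.27  4.12] M [-0.02  0.21 -0.01] op 0.783 ff 68.7
```

View pics/s2.png

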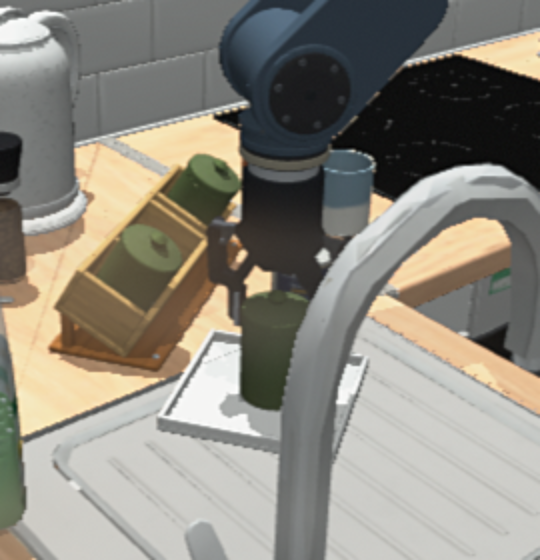

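The tin stands on the tray floor, roughly centred and upright. I release it, retreat and check.

Run:
```python
from h import *
c=[.4648,.2176]
r.set_gripper(1.0);r.sleep(.2);r.move_linear([*c,.26],vel=.12);st("up")
r.sleep(.3);d=optics.get_image("wrist");cv2.imwrite("pics/w2.png",d["pixels"][:,:,::-1])
r.move_linear([.34,.0,.33],vel=.2);r.sleep(.3);st("clear")
ds=optics.get_image("side");cv2.imwrite("pics/s3.png",cv2.resize(ds["pixels"][120:400,200:470,::-1],None,fx=2,fy=2))
d=optics.get_image("top");W=cloud(d);px=d["pixels"].astype(int)
for n,W,px in(("top",W,px),("side",cloud(ds),ds["pixels"].astype(int))):
    g=(px[...,1]>px[...,0]+4)&(px[...,1]>px[...,2]+8)&(W[...,2]>.1)&(W[...,2]<.16)&(W[...,0]>.38)&(W[...,0]<.55)&(abs(W[...,1]-.22)<.08)
    q=W[g]
    if len(q): print(n,len(q),"lid centre",(q.min(0)+q.max(0))/2,"z",np.percentile(q[:,2],[5,50,99]))
    q=q[(q[:,2]<.119)]
    if n=="top":
        s=np.linalg.lstsq(np.c_[q[:,:2]-q[:,:2].mean(0),np.ones(len(q))],q[:,2],rcond=None)[0];print("slope deg",np.degrees(s[:2]))
```

```text
up 22.04 [0.4645 0.2175 0.2594] F [-0.51 -0.75  0.51] M [-0.02  0.03 -0.04] op 0.998 ff 0.0
clear 24.14 [3.401e-01 2.000e-04 3.298e-01] F [-0.29 -0.08  0.04] M [-0.03 -0.05  0.01] op 1.003 ff 0.0
top 687 lid centre [0.46246598 0.21565094 0.11474543] z [0.10567837 0.11034962 0.12505786]
slope deg [0.99350585 1.37327443]
side 450 lid centre [0.46638022 0.22331547 0.11489327] z [0.10545695 0.10929038 0.12382779]
```

View pics/s3.png

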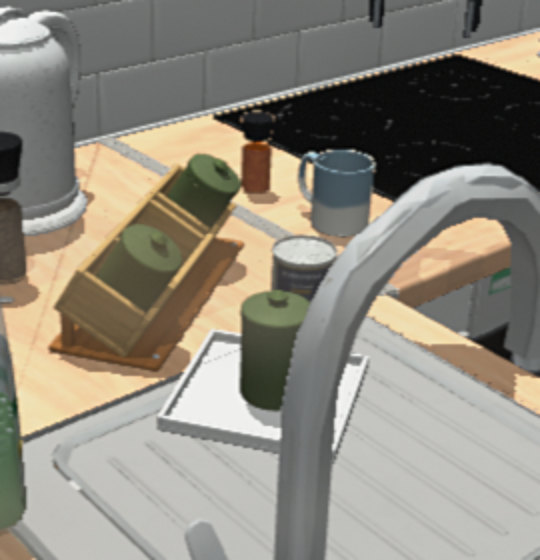

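View pics/w2.png

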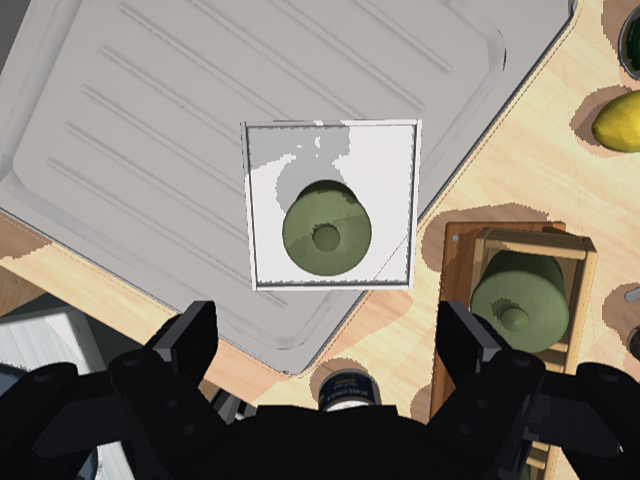

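The tin stands upright in the middle of the tray (about (326,237) in the wrist view). The other two are still home in the rack and the bystanders haven't moved.

```bash
python3 -c "
from cell import r
print(r.hand_in(),r.current_t())"
```

```text
the job is handed in; nothing more can be done
the job is handed in; nothing more can be done
```

The empty tin, from the middle pocket (1.23 N on lifting), now stands upright in the middle of the tray; I left the other two home in the rack without weighing them and handed the job in at about 24 s on the robot's clock.

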